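Set the flip tags of the capacitor bins

ROBOT

A 7-joint arm with a two-finger parallel gripper is mounted at the origin on a cart in front of the work surface, level with it; the furniture and walls round the work are solid. World frame = base frame: x ahead of the robot, y to its left, z up, the work surface at z = 0. Lengths are in m, angles in rad, forces in N, time in s.
With the tool pointing down it reaches from about 0.425 to 0.875 m from the base axis. Payload 4.7 kg.
Tool frame: the origin (TCP) lies at the very end of the fingers, on their centre line; the grasp point (between the pads) lies 19 mm behind it; z points along the fingers, x is the direction in which the jaws open and shut, and the axes are right-handed (so a half turn about z gives the same grasp; the last joint's range is limited). The gripper opens to 85 mm and grips with 20 to 120 N. Pads are 22 mm wide; open, the fingers measure 114 mm over their backs; the gripper's body (76 mm by 85 mm) begins 54 mm behind the grasp point. The pads swing forward as they close: fully open they stand 13 mm farther back than shut.
Start: joints at [-1.092, 0.321, -0.07, 1.45, 0.023, 1.371, -0.057], TCP at [0.291, 0.581, 0.231] pointing down, gripper open.
Joint ranges: [-2.86, 2.86], [-0.3, 2.09], [-1.38, 1.24], [0.06, 2.45], [-1.56, 4.7], [0.09, 2.05], [-2.69, 2.69]. Speed limits (rad/s): [2.57, 2.57, 3.14, 3.14, 3.14, 3.14, 3.14].

INTERFACE

Orientations are given as a unit quaternion [w, x, y, z].
In Python, from cell import bot gives the robot as it stands.
- The arm moves only by the tool carry_out, never from a script. Its argument "moves" is a list of rows, each a list of 5 numbers: the gripper's target within -1 to 1 (fully open at 1, half-way at 0, shut at -1), then the shift along the tool's x, y, z in mm, then the turn about the tool's z in degrees. A call has 1 to 8 rows; each row shifts and turns the pose as measured when the row begins, along the tool's axes as they then stand; what a row does not reach is not made up. A row lasts 1/12 s, in which the tool goes at most 41.7 mm and 7.16 degrees, less where a joint would pass 70% of its speed; a pose out of reach is approached as far as the arm can. A call with a gripper value outside its range is refused whole. The fingers move at their own pace and stop on an object; "newtons" is the grip in N (left out, the last holds). Time passes only in rows, so rows that do not move let the fingers close. It gives the time, the measured TCP pose, the force and the opening at its end, in the units of the state.
- bot.read_state(): the state, without advancing time (a new reading comes with each control period).
- bot.snapshot(name): name is "side" or "top" or "wrist"; returns the picture (384x512x3 uint8, blue, green, red); there is no depth.
- bot.get_calibration(name): a dict with "fx", "fy", "cx", "cy" (pixels), "k1" (the pictures are not rectified: a ray, as slopes to the right and down, at radius r is drawn at 1 + k1 r^2 times it, then the intrinsics apply), "extrinsics" (4x4, takes a point from camera to world coordinates). Camera axes: x right, y up, looking along -z (the intrinsics and any distortion apply to the point x, -y, -z); pixel columns grow to the right and rows downward; lengths in m; the calibration is good to about 2 mm. A picture is of the moment at which its call begins: read the wrist's pose just before it. get_calibration takes no time and is no camera call; for the wrist camera it gives the pose at the moment of the call.
- bot.close_job(): hands the job in, once; it reports no verdict.
The state is a dict: "clock": time; "q": joint angles; "qvel": joint speeds; "joint_torque": joint torques, N m; "tool_pos": TCP position; "ee_rot": TCP orientation; "force": force on the tool from outside, world axes, zero at the start; "torque": the same for the moment, N m; "width": opening from 0.0 (shut) to 1.0 (fully open).
Only numpy, scipy, OpenCV 4.12 (cv2) and the standard library are available. Lean on these libraries where they do the work, as an engineer would, in place of code of your own. Each camera call takes 0.05 s, during which the arm holds its last target. There are 200 camera calls.

TASK

Each bin on the board has a hinged flip tag in front of it: leaning back toward its bin the tag shows its round dot (full), leaning forward toward the robot it shows its bar (reorder). With the fingertips, gently push over every tag that is wrong, so that just the bins with capacitor cans in them show the dot, the empty bin shows the bar, and every tag rests fully over against its stop. Do not grip the tags or lift anything, and leave the cans and the things round the board where they are.

Things in the scene. Friction and masses are not known exactly. Their poses are not given: they have to be found in the camera images.
- board: fixed plywood board on the desk, 200 x 370 x 10 mm. Origin on the desk, x axis from the tags toward the bins (away from the robot), y along the row to the left, z up; it runs -110 to +90 mm in x, +-185 mm in y. Three bays at y = +115, 0, -115 mm, each with a tag holder at x = -75 mm and a bin at x = +44 mm. Position and yaw vary.
- hinge0 (a point): middle of the hinge axis of tag 0, 45 mm above the desk, in a steel holder 30 x 64 mm whose cheeks end 6 mm above the axis; axes as the board's. Any tag may stand in any bay. The tag: smooth, slippery white plate 46 mm wide, 4 mm thick, free edge 45 mm from the axis; leaning, that edge is 37 mm beside the axis and 26 mm above it. Leaning back it stays 50 mm clear of the bin, room for fingertips
- tag0 (a joint): lean of tag 0 (rad): 0 upright; +0.95 (stop) leaning away from the robot toward its bin, its face with the black round dot (full) looking up at the robot; -0.95 (stop) leaning toward the robot, its other face with the black bar (reorder) up. Free hinge along the board's y, about 30 g; pushed past upright by about 0.3 rad it falls to the other stop by itself and stays
- bin0: fixed grey open bin 0, 58 x 100 x 34 mm, walls 3 mm, origin at the centre of its underside 10 mm above the desk, axes as the board's; its tag is the one in the same bay, with its hinge 119 mm before it. A full bin holds two standing cans, an empty one none; any bin may stand in any bay
- hinge1 (a point): middle of the hinge axis of tag 1, 45 mm above the desk, in a steel holder 30 x 64 mm whose cheeks end 6 mm above the axis; axes as the board's. Any tag may stand in any bay. The tag: smooth, slippery white plate 46 mm wide, 4 mm thick, free edge 45 mm from the axis; leaning, that edge is 37 mm beside the axis and 26 mm above it. Leaning back it stays 50 mm clear of the bin, room for fingertips
- tag1 (a joint): lean of tag 1 (rad): 0 upright; +0.95 (stop) leaning away from the robot toward its bin, its face with the black round dot (full) looking up at the robot; -0.95 (stop) leaning toward the robot, its other face with the black bar (reorder) up. Free hinge along the board's y, about 30 g; pushed past upright by about 0.3 rad it falls to the other stop by itself and stays
- bin1: fixed grey open bin 1, 58 x 100 x 34 mm, walls 3 mm, origin at the centre of its underside 10 mm above the desk, axes as the board's; its tag is the one in the same bay, with its hinge 119 mm before it. A full bin holds two standing cans, an empty one none; any bin may stand in any bay
- hinge2 (a point): middle of the hinge axis of tag 2, 45 mm above the desk, in a steel holder 30 x 64 mm whose cheeks end 6 mm above the axis; axes as the board's. Any tag may stand in any bay. The tag: smooth, slippery white plate 46 mm wide, 4 mm thick, free edge 45 mm from the axis; leaning, that edge is 37 mm beside the axis and 26 mm above it. Leaning back it stays 50 mm clear of the bin, room for fingertips
- tag2 (a joint): lean of tag 2 (rad): 0 upright; +0.95 (stop) leaning away from the robot toward its bin, its face with the black round dot (full) looking up at the robot; -0.95 (stop) leaning toward the robot, its other face with the black bar (reorder) up. Free hinge along the board's y, about 30 g; pushed past upright by about 0.3 rad it falls to the other stop by itself and stays
- bin2: fixed grey open bin 2, 58 x 100 x 34 mm, walls 3 mm, origin at the centre of its underside 10 mm above the desk, axes as the board's; its tag is the one in the same bay, with its hinge 119 mm before it. A full bin holds two standing cans, an empty one none; any bin may stand in any bay
- can0_center (a point): centre of a loose black filter capacitor, a can 42 mm across and 56 mm high standing in a bin (top 69 mm above the desk), 23.5 mm to one side of the bin's middle along y; not to be moved
- can1_center (a point): centre of a loose black filter capacitor, a can 42 mm across and 56 mm high standing in a bin (top 69 mm above the desk), 23.5 mm to one side of the bin's middle along y; not to be moved
- can2_center (a point): centre of a loose black filter capacitor, a can 42 mm across and 56 mm high standing in a bin (top 69 mm above the desk), 23.5 mm to one side of the bin's middle along y; not to be moved
- can3_center (a point): centre of a loose black filter capacitor, a can 42 mm across and 56 mm high standing in a bin (top 69 mm above the desk), 23.5 mm to one side of the bin's middle along y; not to be moved
- cutters_center (a point): centre of loose side cutters with red handles, 40 x 116 x 11 mm, lying before the board; bystander
- bottle_center (a point): centre of a loose brown bottle, 37 mm across, 84 mm high, standing right of the board; bystander
- reel_center (a point): centre of a loose small solder reel, 46 mm across, 34 mm high, standing left of the board; bystander

How it is judged:
By the outcome, as a careful person would: the job done as asked, in the order asked, and still so for the second after the job is handed in, with the robot touching nothing.
It also fails if it takes over 51 s, if anything falls off the work surface, if the arm or the gripper's body presses on something with over 40 N, if the wrist force passes 120 N, or if a joint passes its speed limit or range.

## Working session

There is one attempt and no reset: what is moved stays moved. The work goes in short steps, Python scripts to look and compute and a tool call to move; the robot and the scene stay as the last step left them, time stands still between calls to the robot, and variables do not carry over. Pictures are saved under pics/ and viewed, about 8 in all and at most 12, crops included, and the job is handed in when it is done.

Besides the shell and the picture viewer there is one more tool, called after "Call:" as a command line: name --pt "numbers of a row" for each row, then --argument value for the rest. carry_out: Moves the arm, as the interface text tells. Its arguments: {"type":"object","properties":{"moves":{"type":"array","items":{"type":"array","items":{"type":"number"}}},"newtons":{"type":"number"}},"required":["moves"]}

```bash
mkdir -p pics; python3 - <<'E'
from cell import bot
import cv2,numpy as np
s=bot.read_state();print(s['clock'],s['tool_pos'],s['ee_rot'])
for n in("top","side"):
    cv2.imwrite(f"pics/{n}0.png",bot.snapshot(n));c=bot.get_calibration(n);print(n,{k:c[k] for k in c if k!='extrinsics'});print(np.round(c['extrinsics'],3))
E
```

```text
0.0 [0.29114302 0.58054658 0.23018374] [ 5.44003663e-04  8.50942216e-01  5.25258413e-01 -8.05780727e-04]
top {'fx': 451.9134846417305, 'fy': 451.9134846417305, 'cx': 254.34284170562182, 'cy': 194.64483991465647, 'k1': 0.02129363290270077}
[[-0.012  0.994 -0.111  0.431]
 [-1.    -0.011  0.016 -0.102]
 [ 0.014  0.111  0.994  1.205]
 [ 0.     0.     0.     1.   ]]
side {'fx': 398.4366944135569, 'fy': 398.4366944135569, 'cx': 253.8795439540773, 'cy': 187.69763310621227, 'k1': -0.11025124980181306}
[[ 1.     0.019  0.005  0.532]
 [-0.009  0.651 -0.759 -0.952]
 [-0.018  0.759  0.651  0.781]
 [ 0.     0.     0.     1.   ]]
```

View pics/top0.png

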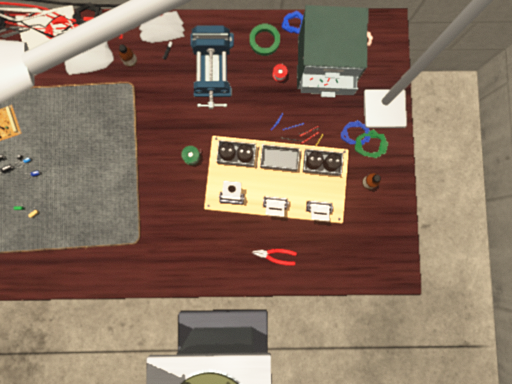

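View pics/side0.png

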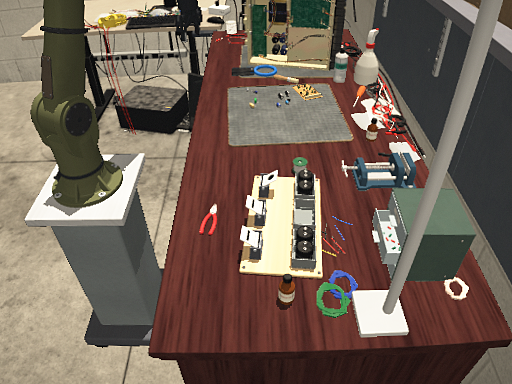

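The left and right bins hold cans and the middle one is empty. The left tag seems to show its dot and the middle and right tags their bars. I'll measure and look closer.

```bash
cat > h.py <<'E'
import cv2,numpy as np
from cell import bot
from scipy.spatial.transform import Rotation as R
def ray(n,uv,c=None):
    c=c or bot.get_calibration(n);K=np.array([[c['fx'],0,c['cx']],[0,c['fy'],c['cy']],[0,0,1]])
    p=cv2.undistortPoints(np.float32(uv).reshape(-1,1,2),K,np.array([c['k1'],0,0,0.]))[:,0]
    E=np.array(c['extrinsics']);return E[:3,3],np.c_[p[:,0],-p[:,1],-np.ones(len(p))]@E[:3,:3].T
def onz(n,uv,z,c=None):
    o,d=ray(n,uv,c);return o+d*((z-o[2])/d[:,2])[:,None]
E
python3 - <<'E'
from h import *
im=cv2.imread("pics/top0.png")
hsv=cv2.cvtColor(im,cv2.COLOR_BGR2HSV)
m=cv2.inRange(hsv,(12,40,150),(35,200,255));m[:,:180]=0;m[:120]=0;m[240:]=0
m=cv2.morphologyEx(m,cv2.MORPH_CLOSE,np.ones((3,3)))
n,l,st,_=cv2.connectedComponentsWithStats(m);i=1+np.argmax(st[1:,4])
pts=np.argwhere(l==i)[:,::-1]
P=onz("top",pts,0.010)[:,:2]
(c,s,a)=cv2.minAreaRect(np.float32(P*1000));print("rect mm",c,s,a);print(cv2.boxPoints((c,s,a)))
cv2.imwrite("pics/crop.png",cv2.resize(im[120:270,180:390],None,fx=3.8,fy=3.8,interpolation=cv2.INTER_CUBIC))
E
```

```text
rect mm (601.263671875, -643.57568359375) (183.14085388183594, 323.0577697753906) 89.83441925048828
[[ 439.47086 -734.67896]
 [ 762.5272  -735.61255]
 [ 763.0565  -552.4724 ]
 [ 440.00012 -551.5388 ]]
```

View pics/crop.png

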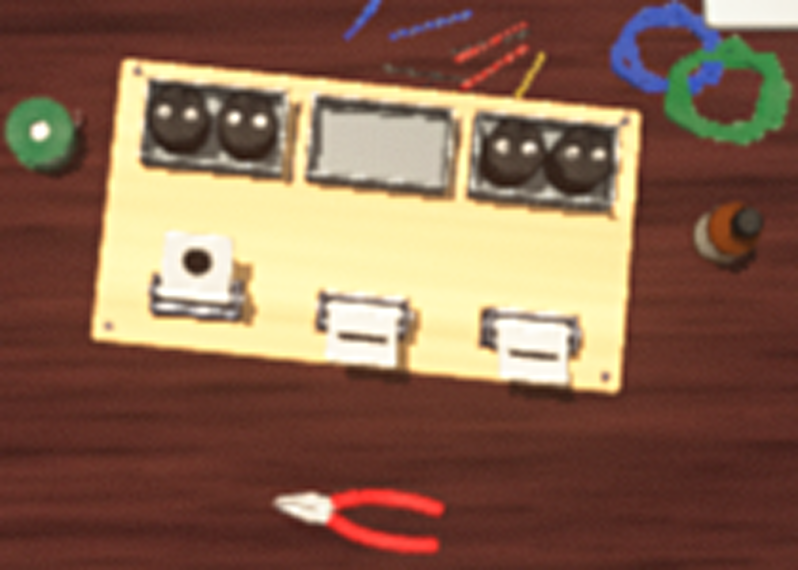

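The top view confirms it: only the right tag is wrong, since its bin is full and it shows the bar. The colour mask caught something else (the floor), so I'll use tighter bounds and check the board size and both views.

```bash
cat >> h.py <<'E'
def comps(im,lo,hi,roi,k=5):
    m=cv2.inRange(cv2.cvtColor(im,cv2.COLOR_BGR2HSV),lo,hi);x0,y0,x1,y1=roi
    z=np.zeros_like(m);z[y0:y1,x0:x1]=m[y0:y1,x0:x1]
    return cv2.morphologyEx(z,cv2.MORPH_CLOSE,np.ones((k,k)))
E
python3 - <<'E'
from h import *
im=cv2.imread("pics/top0.png")
m=comps(im,(15,50,170),(35,200,255),(195,125,358,232))
n,l,st,_=cv2.connectedComponentsWithStats(m);i=1+np.argmax(st[1:,4]);print(st[i])
P=onz("top",np.argwhere(l==i)[:,::-1],0.010)[:,:2]
r=cv2.minAreaRect(np.float32(P*1000));print(r);B=cv2.boxPoints(r);print(B)
c=np.array(r[0])/1000
# yaw: long edge = board y
e=[B[1]-B[0],B[2]-B[1]];e=max(e,key=np.linalg.norm);e=e*np.sign(e[1]);yaw=np.arctan2(-e[0],e[1]);print("yaw deg",np.degrees(yaw))
ux=np.array([np.cos(yaw),np.sin(yaw)]);uy=np.array([-ux[1],ux[0]])
o=c+0.010*ux
for y in(.115,0,-.115):print("hinge",y,o-.075*ux+y*uy)
# hand-picked corners check & tag edge of right tag (z .071)
h=np.array([[123,60],[640,110],[620,392],[93,340]])/3.8+[180,120]-.37
H=onz("top",h,.010);print(H[:,:2].round(4),H[:,:2].mean(0))
t=np.array([[497,380],[568,384]])/3.8+[180,120]-.37
T=onz("top",t,.071)[:,:2];print("right tag edge in board",(T-o)@np.c_[ux,uy])
s=bot.read_state();print("tool x,y world",R.from_quat(np.roll(s['ee_rot'],-1)).as_matrix()[:, :2].T)
# side view board
E
```

```text
[ 204  134  145   90 6791]
((622.4073486328125, -183.13771057128906), (371.6361083984375, 234.7608642578125), 83.63618469238281)
[[ 485.15387  -354.80017 ]
 [ 718.4682   -380.82138 ]
 [ 759.6608    -11.47525 ]
 [ 526.3465     14.545959]]
yaw deg -6.363814
hinge 0.115 [ 0.57055461 -0.06164164]
hinge 0 [ 0.55780786 -0.17593303]
hinge -0.115 [ 0.54506112 -0.29022441]
[[ 0.7256 -0.009 ]
 [ 0.686  -0.3753]
 [ 0.4862 -0.3543]
 [ 0.5267  0.0123]] [ 0.60612113 -0.18157281]
right tag edge in board [[-0.13080102 -0.09109471]
 [-0.12875273 -0.13809114]]
tool x,y world [[ 4.48252984e-01  8.93905060e-01 -1.73384532e-03]
 [ 8.93906486e-01 -4.48253478e-01  1.13925927e-04]]
```

Hand-picked corners give 368 x 200 mm, centre (0.606, -0.182) and yaw -6.2°, which fits. The auto rectangle was stretched by the tall bins. The right hinge is at about (0.529, -0.289). The tag edge measures x -114 and y -115 in the board frame, against -112 and -115 expected. I'll turn the tool so its y axis lies along board x, shut the fingers and travel high.

Call:
carry_out --pt "-1 0 30 0 -6.8" --pt "-1 0 30 0 -6.8" --pt "-1 0 30 0 -6.8" --pt "-1 0 35 0 0" --pt "-1 0 35 0 0" --pt "-1 0 35 0 0" --pt "-1 0 35 0 0" --pt "-1 -20 20 0 0"

```text
clock: 0.77
tool_pos: [0.5289, 0.5211, 0.2226]
ee_rot: [-0.003, 0.733, 0.68, -0.006]
force: [-0.4, -1.1, -1.8]
width: 0.002
```

Call:
carry_out --pt "-1 -40 0 0 0" --pt "-1 -40 0 0 0" --pt "-1 -40 0 0 0" --pt "-1 -40 0 0 0" --pt "-1 -40 0 0 0" --pt "-1 -40 0 0 0" --pt "-1 -40 0 0 0" --pt "-1 -40 0 0 0"

```text
clock: 1.43
tool_pos: [0.5055, 0.1909, 0.2127]
ee_rot: [-0.003, 0.734, 0.679, -0.013]
force: [1.0, -0.4, 0.7]
width: 0.002
```

Call:
carry_out --pt "-1 -40 0 0 0" --pt "-1 -40 0 0 0" --pt "-1 -40 0 0 0" --pt "-1 -40 0 0 0" --pt "-1 -40 0 0 0" --pt "-1 -40 0 0 0" --pt "-1 -40 0 0 0" --pt "-1 0 0 0 0"

```text
clock: 2.1
tool_pos: [0.4761, -0.1088, 0.215]
ee_rot: [-0.003, 0.738, 0.675, -0.014]
force: [1.8, -0.5, -0.2]
width: 0.0
```

Call:
carry_out --pt "-1 -35 -3 0 1" --pt "-1 -35 -3 0 0" --pt "-1 -35 -3 0 0" --pt "-1 -35 -3 0 0" --pt "-1 -30 -3 0 0" --pt "-1 0 0 40 0" --pt "-1 0 0 40 0" --pt "-1 0 0 0 0"

```text
clock: 2.77
tool_pos: [0.4393, -0.2852, 0.137]
ee_rot: [-0.0, 0.746, 0.665, -0.014]
force: [-1.4, 1.4, -1.3]
width: -0.001
```

```bash
python3 - <<'E'
from h import *
s=bot.read_state();p=np.array(s['tool_pos']);yaw=np.radians(-6.17);ux=np.array([np.cos(yaw),np.sin(yaw)]);uy=np.array([-ux[1],ux[0]])
d=p[:2]-[.529,-.289];print(p,"board rel hinge mm",1000*d@ux,1000*d@uy);print(R.from_quat(np.roll(s['ee_rot'],-1)).as_matrix())
c=bot.get_calibration("wrist");im=bot.snapshot("wrist");a=bot.snapshot("side")[150:290,190:350]
cv2.imwrite("pics/w1.png",np.vstack([im,cv2.resize(a,(512,448))[:210]]) if 0 else np.hstack([cv2.resize(im,(400,300)),cv2.resize(a,(343,300))]))
E
```

```text
[ 0.43927822 -0.28522222  0.13701045] board rel hinge mm -89.60808386353459 -5.887290162201917
[[ 0.11415949  0.99324564 -0.02075349]
 [ 0.99326744 -0.11452605 -0.01742359]
 [-0.01968272 -0.0186247  -0.99963279]]
```

View pics/w1.png

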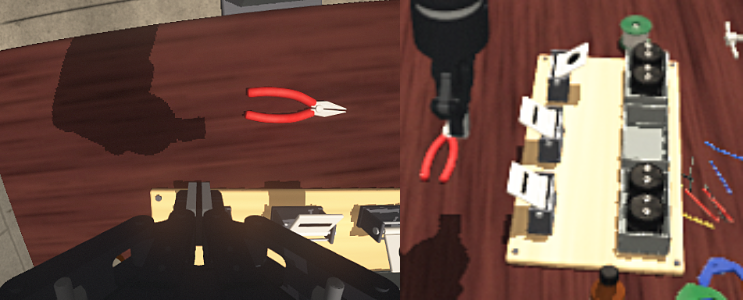

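The wrist view is ambiguous about which tag is under the fingers, so I'll project the expected hinge points into both views.

```bash
python3 - <<'E'
from h import *
yaw=np.radians(-6.17);ux=np.array([np.cos(yaw),np.sin(yaw)]);uy=np.array([-ux[1],ux[0]]);h=np.array([.529,-.289])
pts={'tcp':bot.read_state()['tool_pos'],'edgeR':[*(h-.037*ux),.071],'hingeR':[*h,.045],'hingeM':[*(h+.115*uy),.045],'edgeM':[*(h+.115*uy-.037*ux),.071],'cornerFR':[*(h-.07*uy-.035*ux),.01]}
for n in("wrist","side"):
    c=bot.get_calibration(n);E=np.array(c['extrinsics'])
    for k,p in pts.items():
        q=E[:3,:3].T@(np.array(p)-E[:3,3]);x=np.array([q[0],-q[1]])/-q[2];x*=1+c['k1']*(x@x)
        u=np.array([c['fx'],c['fy']])*x+[c['cx'],c['cy']]
        print(n,k,(u*400/512 if n=="wrist" else (u-[190,150])*2.14+[400,0]).round(0))
E
```

```text
wrist tcp [198. 196.]
wrist edgeR [206. 208.]
wrist hingeR [206. 226.]
wrist hingeM [305. 226.]
wrist edgeM [320. 208.]
wrist cornerFR [150. 185.]
side tcp [459. 129.]
side edgeR [507. 173.]
side hingeR [540. 191.]
side hingeM [549. 122.]
side edgeM [519. 105.]
side cornerFR [504. 256.]
```

The projections agree: the fingers stand in front of the right tag, and the tag visible at column 310 is the middle one. I'll lower to 67 mm and approach gently.

Call:
carry_out --pt "-1 3 1 30 0" --pt "-1 3 1 30 0" --pt "-1 0 0 8 0" --pt "-1 0 0 0 0" --pt "-1 0 15 0 0" --pt "-1 0 15 0 0" --pt "-1 0 0 0 0"

```text
clock: 3.45
tool_pos: [0.4886, -0.2842, 0.0901]
ee_rot: [0.012, 0.743, 0.669, -0.005]
force: [0.2, -0.0, 1.3]
width: -0.005
```

The row tracking drifts: z is 90 mm and x is 15 mm too far forward, but there is no contact. I'll back off and lower again.

Call:
carry_out --pt "-1 0 -20 0 0" --pt "-1 0 -20 0 0" --pt "-1 0 0 0 0" --pt "-1 0 0 12 0" --pt "-1 0 0 6 0" --pt "-1 0 0 0 0"

```text
clock: 3.95
tool_pos: [0.4556, -0.282, 0.0819]
ee_rot: [0.02, 0.741, 0.671, -0.001]
force: [0.9, 0.0, -0.2]
width: -0.0
```

Call:
carry_out --pt "-1 0 -6 12 0" --pt "-1 0 -4 10 0" --pt "-1 0 0 0 0" --pt "-1 0 0 0 0"

```text
clock: 4.28
tool_pos: [0.4478, -0.2818, 0.0586]
ee_rot: [0.02, 0.741, 0.671, -0.001]
force: [-0.0, -0.2, -0.5]
width: 0.0
```

Call:
carry_out --pt "-1 0 10 -3 0" --pt "-1 0 12 -3 0" --pt "-1 0 12 0 0" --pt "-1 0 12 0 0" --pt "-1 0 0 0 0" --pt "-1 0 0 0 0"

```text
clock: 4.78
tool_pos: [0.5008, -0.2866, 0.0688]
ee_rot: [0.022, 0.74, 0.672, -0.0]
force: [-0.2, 0.5, -0.4]
width: -0.004
```

```bash
python3 - <<'E'
from h import *
a=bot.snapshot("side")[170:280,220:340];b=bot.snapshot("top")[170:240,260:360]
cv2.imwrite("pics/p2.png",np.hstack([cv2.resize(a,(400,367)),cv2.resize(b,(400,367))]))
E
```

```text
(no output)
```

View pics/p2.png

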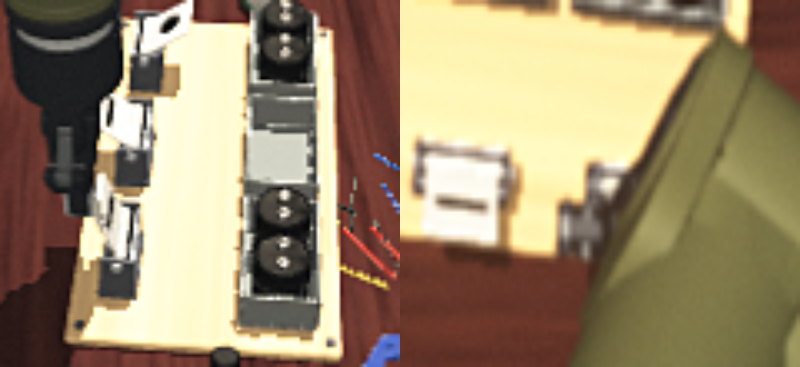

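The side view shows the right tag (100-140, 180-260) being raised ahead of the fingertip. I'll go on past upright.

Call:
carry_out --pt "-1 0 8 0 0" --pt "-1 0 8 0 0" --pt "-1 0 8 0 0" --pt "-1 0 4 0 0" --pt "-1 0 0 0 0" --pt "-1 0 0 0 0"

```text
clock: 5.38
tool_pos: [0.53, -0.2894, 0.0699]
ee_rot: [0.021, 0.741, 0.672, 0.0]
force: [-1.2, 0.8, -0.4]
width: 0.0
```

Call:
carry_out --pt "-1 0 6 0 0" --pt "-1 0 3 0 0" --pt "-1 0 0 0 0" --pt "-1 0 0 0 0" --pt "-1 0 0 0 0" --pt "-1 0 0 0 0"

```text
clock: 5.88
tool_pos: [0.5392, -0.2904, 0.0698]
ee_rot: [0.021, 0.741, 0.671, -0.0]
force: [0.7, 0.8, -0.3]
width: 0.003
```

Call:
carry_out --pt "-1 0 -15 0 0" --pt "-1 0 -25 0 0" --pt "-1 0 -30 0 0" --pt "-1 0 -20 -25 0" --pt "-1 0 0 -40 0" --pt "-1 20 0 -40 0" --pt "-1 40 0 -20 0" --pt "-1 40 0 0 0"

```text
clock: 6.55
tool_pos: [0.4468, -0.1847, 0.1901]
ee_rot: [0.019, 0.747, 0.664, -0.002]
force: [1.5, 0.9, -0.9]
width: -0.0
```

Call:
carry_out --pt "-1 40 0 0 0" --pt "-1 40 0 0 0" --pt "-1 40 0 0 0" --pt "-1 40 0 0 0" --pt "-1 40 0 0 0" --pt "-1 40 0 0 0" --pt "-1 40 0 0 0" --pt "-1 0 0 0 0"

```text
clock: 7.22
tool_pos: [0.4803, 0.1121, 0.1888]
ee_rot: [0.022, 0.746, 0.665, 0.006]
force: [-0.6, 0.8, -1.0]
width: 0.005
```

```bash
python3 - <<'E'
from h import *
print(bot.read_state()['tool_pos'])
a=bot.snapshot("side")[150:290,190:350];b=bot.snapshot("top")[125:275,180:390]
cv2.imwrite("pics/p3.png",np.hstack([cv2.resize(a,(343,300)),cv2.resize(b,(420,300),interpolation=cv2.INTER_CUBIC)]))
E
```

```text
[0.48026638 0.11205784 0.18884279]
```

View pics/p3.png

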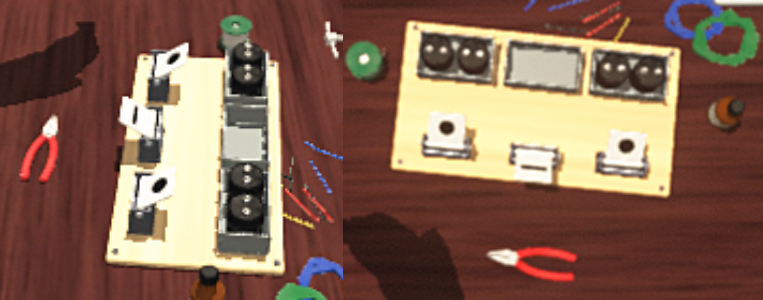

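The right tag now shows its dot. A quick numeric check that all three rest at their stops, from the edge positions in the board frame.

```bash
python3 - <<'E'
from h import *
im=bot.snapshot("top");cv2.imwrite("pics/fin.png",im)
yaw=np.radians(-6.17);ux=np.array([np.cos(yaw),np.sin(yaw)]);uy=np.array([-ux[1],ux[0]]);o=np.array([.616,-.1826])
m=comps(im,(0,0,205),(180,28,255),(205,170,350,230),3)
n,l,st,_=cv2.connectedComponentsWithStats(m)
for i in range(1,n):
    if st[i,4]<60: continue
    P=onz("top",np.argwhere(l==i)[:,::-1],.071)[:,:2]-o
    b=np.c_[P@ux+.075,P@uy]*1000
    print(st[i,4],"x rel hinge",np.percentile(b[:,0],[2,98]).round(0),"y",b[:,1].min().round(),b[:,1].max().round())
def diff(a,b,r):return cv2.absdiff(a,b)[r[1]:r[3],r[0]:r[2]].max()
a=cv2.imread("pics/top0.png")
for k,r in dict(bins=(215,138,345,175),cutters=(250,245,300,268),bottle=(360,170,385,192),reel=(180,144,202,168)).items():print(k,diff(a,im,r))
E
```

```text
250 x rel hinge [-11.  37.] y 93.0 139.0
249 x rel hinge [-12.  36.] y -137.0 -86.0
234 x rel hinge [-35.   8.] y -23.0 25.0
bins 8
cutters 8
bottle 8
reel 7
```

All tag edges sit at about ±37 mm (the stops), and the bystanders and bins are unchanged.

```bash
python3 -c "
from cell import bot
print(bot.read_state()['clock']);print(bot.close_job())"
```

```text
7.3667
the job is handed in; nothing more can be done
None
```

I pushed over the one wrong tag and handed the job in at about 7.4 s. It was the right-hand tag, which showed its bar although its bin holds cans. It now shows its dot.

**Last checks:** The free edges of the tags measure +37 mm (left), -35 mm (middle) and +36 mm (right) from their hinges, against ±37 mm at the stops. Left and right show the dot in front of full bins, and the middle shows the bar in front of the empty bin. The bins with their cans, the cutters, the bottle and the reel look unchanged from the first picture, and the readings after each move never showed more than about 2 N.

**What disagreed:**
- My first automatic fits of the board outline were wrong, so I used corners picked from the picture, which gave 368 x 200 mm.
- On the first way down the arm ended about 20 mm too high and 15 mm too far forward, without touching anything. I backed off and came down again.

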